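Hang the green board on the turner's hook

TASK

Take the green chopping board out of the leaning rack and hang it by the slot in its handle on the red hook where the turner already hangs, in front of the turner and behind the hook's turned-up tip. The outer half of the hook may be set a little higher or lower each time, so feel for it: ease the board down until the hook is carrying it before you let go, without bearing down hard. Leave the turner hanging in its place and do not disturb the white board, the herb tub or the shaker.

Things in the scene. Friction and masses are not known exactly. Their poses are not given: they have to be found in the camera images.
- rack: Fixed grey rack, base 200 x 150 mm; origin under its centre, z up. Two slots, floors at x = -0.04 and +0.04, z = 0.035, each with a board leaning 0.35 rad from vertical, its top towards -x (the robot). Two bars 75 mm tall (along the board) touch its -x face; two of 55 mm stand 4 mm from the other face. Draw a board 80 mm along its own z to clear them.
- green_board: The board to hang: green plastic paddle board, 9 mm thick, about 0.2 kg, in either rack slot. Origin at the centre of its lower edge; x through the thickness, y across, z up to the handle end. Blade 110 mm wide to z = 0.110, handle 56 mm wide from there to z = 0.200. A slot 26 mm wide, arched at its top, runs through the handle along x from z = 0.116 to 0.166; the 34 mm above it can be gripped.
- white_board: Bystander: a white board of the same shape and frame as the green one, in the rack's other slot. Leave it.
- stand: Fixed stand, base plate 190 x 140 x 12 mm, z up, origin on the work surface; 18 mm post at x = 0.012, 257 mm tall. A hook sticks out to -x (to the robot), 9 mm round red rod. Inner half: axis at z = 0.225, x = 0 to -0.04. Then a black clamp, 26 mm tall, x = -0.04 to -0.05, sets the outer half's height: level rod to x = -0.125, then up at 45 degrees to an end at x = -0.144, 19 mm higher.
- turner: Turner (spatula) hanging on the hook's inner half, 0.12 kg. Origin at the centre of its 22 mm eye, x through its 6 mm thickness, z up. Eye's surround 36 x 36 mm, below it an 18 mm wide black handle, then a steel blade 75 mm wide down to z = -0.172. The eye's centre hangs about 7 mm under the inner rod's axis, at stand x = -0.018 to -0.030.
- herb_tub: Bystander: open clear tub of green herbs, 100 x 80 x 55 mm, origin under its centre.
- shaker: Bystander: glass shaker with steel cap, 48 mm across, 85 mm tall, origin under its centre.
- green_board_slot (a point): Centre of the slot in the green board's handle, at the board's z = 0.141. The hung board bears on the rod with the slot's top, 25 mm above this point.
- hook_mid (a point): Fixed point at stand x = -0.088, z = 0.225, axes as the stand's: middle of the hook's outer half, where the board should hang. The outer rod's axis is level, at an unreported height within 10 mm above or below this point; find it by touch. It is sprung vertically, about 1 mm per 4 N; more than 12 N on it is too much.
Things that resemble listed ones, but are neither listed nor needed, are in the scene too. Several things have the shape of the green_board; the one meant has the colours described above.

How it is judged:
By the outcome, as a careful person would: the job done as asked, in the order asked, and still so for the second after the job is handed in, with the robot touching nothing.
It also fails if it takes over 56 s, if anything falls off the work surface, if the arm or the gripper's body presses on something with over 40 N, if the wrist force passes 120 N, or if a joint passes its speed limit or range.

ROBOT

A 7-joint arm with a two-finger parallel gripper is mounted at the origin on the work surface. World frame = base frame: x ahead of the robot, y to its left, z up, the work surface at z = 0. Lengths are in m, angles in rad, forces in N, time in s.
With the tool pointing down it reaches from about 0.4 to 0.85 m from the base axis. Payload 10.4 kg.
Tool frame: the origin (TCP) lies at the very end of the fingers, on their centre line; the grasp point (between the pads) lies 19 mm behind it; z points along the fingers, y is the direction in which the jaws open and shut (so a half turn about z gives the same grasp; the last joint's range is limited). The gripper opens to 87 mm and grips with 3 to 60 N. Pads are 19 mm wide; open, the fingers measure 117 mm over their backs; the gripper's body (75 mm by 190 mm) begins 51 mm behind the grasp point.
Start: joints at [1.202, 0.332, -0.065, 1.46, 0.022, 1.35, -0.088], TCP at [0.212, -0.588, 0.223] pointing down, gripper open.
Joint ranges: [-2.6, 2.6], [-0.5, 2.12], [-1.47, 1.34], [0.16, 2.42], [-1.27, 4.41], [0.06, 2.06], [-2.6, 2.6]. Speed limits (rad/s): [2.22, 2.22, 2.79, 2.79, 3.14, 3.14, 3.14].

INTERFACE

Orientations are given as a rotation vector (axis times angle).
In Python, from workcell import robot gives the robot as it stands.
- The arm moves only by the tool move_arm, never from a script. Its argument "steps" is a list of rows, each a list of 3 entries, a list of its own where there are three numbers: the opening in per cent of the stroke, from 0 (shut) to 100 (fully open), then the shift along the tool's x, y, z in mm, then the turn, a rotation vector about the tool's x, y, z in rad. In form: [[gripper, [tx, ty, tz], [rx, ry, rz]], ...]. A call has 1 to 12 rows; each row shifts and turns the commanded pose from where the row before left it, along the tool's axes as they then stand; what a row does not reach is not made up. A row lasts 1/12 s, in which the tool goes at most 41.7 mm and 7.16 degrees, less where a joint would pass 70% of its speed; a pose out of reach is approached as far as the arm can. A call is refused whole if a number of a shift passes 41.7 or a number of a turn 0.125, either way. A call with a gripper value outside its range is refused whole. The fingers move at their own pace and stop on an object; "squeeze" is the grip in N (left out, the last holds). Time passes only in rows, so rows that do not move let the fingers close. It gives the time, the measured TCP pose, the force and the opening at its end, in the units of the state.
- robot.read_state(): the state, without advancing time (a new reading comes with each control period).
- robot.camera(name): name is "scene" or "side" or "wrist"; returns a dict with "color" (400x640x3 uint8, red, green, blue), "fx", "fy", "cx", "cy" (pixels), "camera_from_world" (4x4, takes a point from world to camera coordinates). Camera axes: x right, y up, looking along -z (the intrinsics and any distortion apply to the point x, -y, -z); pixel columns grow to the right and rows downward; lengths in m; the calibration is good to about 2 mm. A picture is of the moment at which its call begins. There is no depth.
- robot.job_done(): hands the job in, once; it reports no verdict.
The state is a dict: "clock": time; "q": joint angles; "qd": joint speeds; "joint_torque": joint torques, N m; "tool_pos": TCP position; "eef_rot": TCP orientation; "ft_force": force on the tool from outside, world axes, zero at the start; "ft_torque": the same for the moment, N m; "width": finger opening in m.
Only numpy, scipy, OpenCV 4.12 (cv2) and the standard library are available. Lean on these libraries where they do the work, as an engineer would, in place of code of your own. Each camera call takes 0.05 s, during which the arm holds its last target.

## Working session

There is one attempt and no reset: what is moved stays moved. The work goes in short steps, Python scripts to look and compute and a tool call to move; the robot and the scene stay as the last step left them, time stands still between calls to the robot, and variables do not carry over. Pictures are saved under pics/ and viewed, and the job is handed in when it is done.

Besides the shell and the picture viewer there is one more tool, called after "Emit:" in YAML: its name, and indented under it one key for each argument. move_arm: Moves the arm, as the interface text tells. Its arguments: {"type":"object","properties":{"steps":{"type":"array"},"squeeze":{"type":"number"}},"required":["steps"]}

```bash
ls; mkdir -p pics; python3 - <<'E'
from workcell import robot
import cv2,numpy as np
s=robot.read_state()
for k,v in s.items(): print(k,np.round(v,3))
for n in ("scene","side","wrist"):
    c=robot.camera(n); cv2.imwrite(f"pics/{n}0.png",c["color"][:,:,::-1]); print(n,c["fx"],c["fy"],c["cx"],c["cy"],np.round(c["camera_from_world"],3).tolist(),[k for k in c])
E
```

```text
pics
clock 0.0
q [ 1.202  0.333 -0.065  1.461  0.022  1.35  -0.088]
qd [ 0.    -0.001  0.002  0.001 -0.     0.001  0.001]
joint_torque [ 1.0000e-03 -6.2325e+01  2.5000e-02 -3.8990e+01 -6.1000e-02  4.0000e-02
  0.0000e+00]
tool_pos [ 0.212 -0.588  0.222]
eef_rot [-3.093e+00 -5.400e-01  1.000e-03]
ft_force [0.578 0.374 0.563]
ft_torque [-0.059 -0.037 -0.04 ]
width 0.087
scene 471.5305071618591 471.5305071618591 317.74479056072 203.32396009239525 [[0.005, 1.0, 0.007, -0.033], [-0.647, -0.002, 0.762, 0.187], [0.762, -0.009, 0.647, -1.551], [0.0, 0.0, 0.0, 1.0]] ['color', 'fx', 'fy', 'cx', 'cy', 'camera_from_world']
side 445.26326312304053 445.26326312304053 326.7844320129231 196.37667309796535 [[-0.775, -0.631, -0.019, 0.423], [0.436, -0.557, 0.707, -0.292], [-0.457, 0.54, 0.707, -0.972], [0.0, 0.0, 0.0, 1.0]] ['color', 'fx', 'fy', 'cx', 'cy', 'camera_from_world']
wrist 328.1558739462931 328.1558739462931 325.470406659817 197.43745030246876 [[0.34, -0.941, -0.002, -0.624], [0.905, 0.327, -0.273, 0.035], [0.257, 0.091, 0.962, -0.391], [0.0, 0.0, 0.0, 1.0]] ['color', 'fx', 'fy', 'cx', 'cy', 'camera_from_world']
```

View pics/scene0.png

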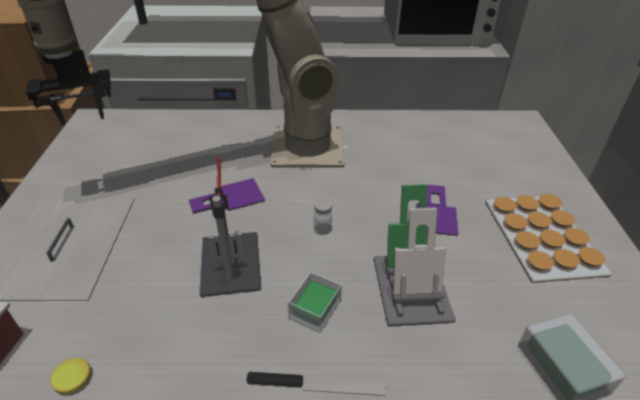

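View pics/side0.png

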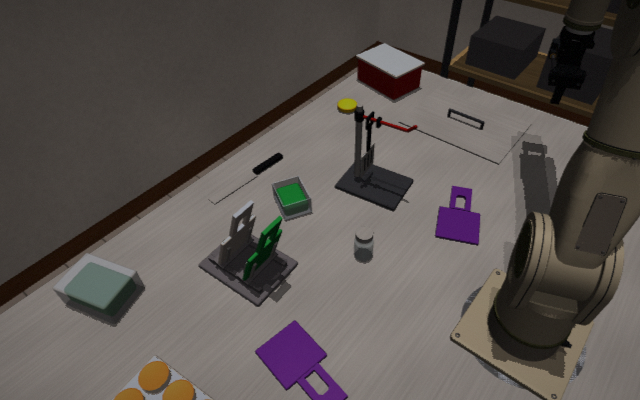

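View pics/wrist0.png

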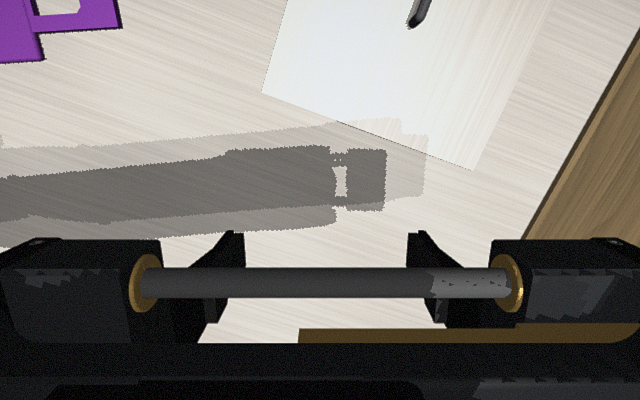

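```bash
cat > h.py <<'E'
import numpy as np,cv2
from workcell import robot
def ray(c,u,v):
    M=np.array(c["camera_from_world"]);R=M[:3,:3];t=M[:3,3]
    d=np.array([(u-c["cx"])/c["fx"],-(v-c["cy"])/c["fy"],-1.0])
    return -R.T@t, R.T@d/np.linalg.norm(d)
def onplane(c,u,v,z):
    o,d=ray(c,u,v); return o+d*(z-o[2])/d[2]
def tri(c1,p1,c2,p2):
    o1,d1=ray(c1,*p1);o2,d2=ray(c2,*p2)
    A=np.stack([d1,-d2],1);s=np.linalg.lstsq(A,o2-o1,rcond=None)[0]
    a=o1+s[0]*d1;b=o2+s[1]*d2
    return (a+b)/2,np.linalg.norm(a-b)
def proj(c,P):
    M=np.array(c["camera_from_world"]);p=M[:3,:3]@np.asarray(P)+M[:3,3]
    return np.array([c["cx"]+c["fx"]*p[0]/-p[2],c["cy"]-c["fy"]*p[1]/-p[2]])
def crop(c,n,x0,y0,w,h,k=6):
    im=c["color"][y0:y0+h,x0:x0+w,::-1]
    im=cv2.resize(im,None,fx=k,fy=k,interpolation=cv2.INTER_CUBIC)
    im=np.clip(im.astype(float)*1.5,0,255).astype(np.uint8)
    for i in range(0,w,10):
        cv2.line(im,(i*k,0),(i*k,6),(0,0,255),1)
        if i%20==0: cv2.putText(im,str(x0+i),(i*k,18),0,.4,(0,0,255),1)
    for i in range(0,h,10):
        cv2.line(im,(0,i*k),(6,i*k),(0,0,255),1)
        if i%20==0: cv2.putText(im,str(y0+i),(8,i*k+4),0,.4,(0,0,255),1)
    cv2.imwrite(f"pics/{n}.png",im)
E
python3 - <<'E'
from h import *
import pickle
s=robot.camera("scene");d=robot.camera("side")
pickle.dump((s,d),open("c0.pkl","wb"))
crop(s,"s_rack",365,175,100,150,4);crop(s,"s_stand",180,150,100,150,4)
crop(d,"d_rack",190,190,120,120,5);crop(d,"d_stand",325,95,110,120,5)
E
```

```text
(no output)
```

View pics/s_rack.png

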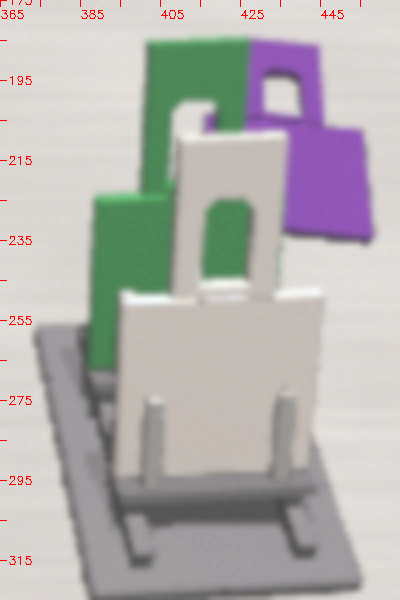

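View pics/s_stand.png

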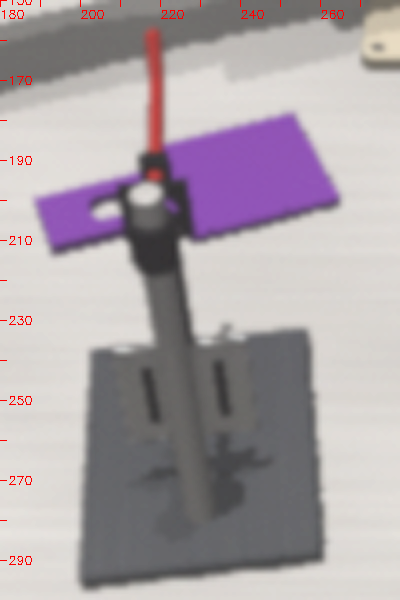

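View pics/d_rack.png

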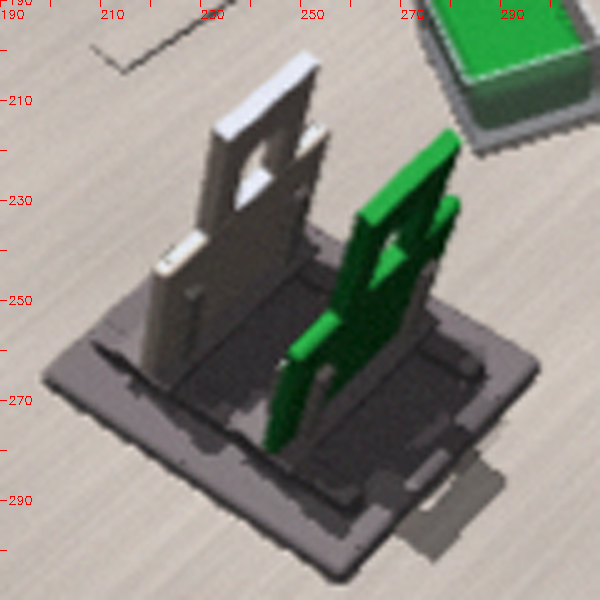

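View pics/d_stand.png

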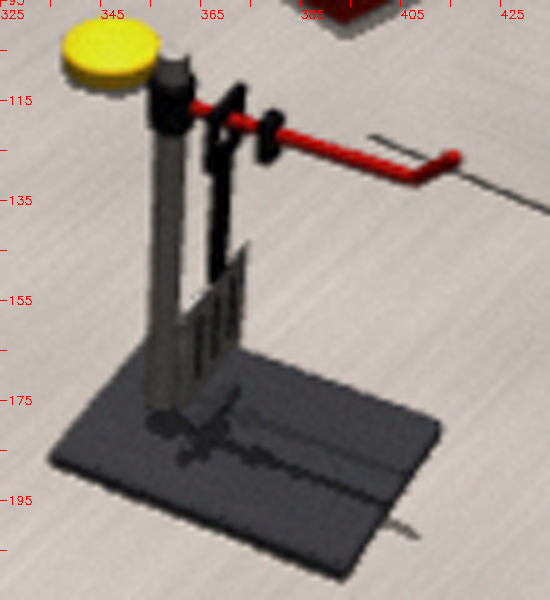

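```bash
cat > m.py <<'E'
from h import *
import pickle
s,d=pickle.load(open("c0.pkl","rb"))
np.set_printoptions(precision=4,suppress=True)
print("cams",ray(s,320,200)[0],ray(d,320,200)[0])
S=[(203.2,237.5),(257,232.5),(260.5,288.5),(200.5,294.5)]
P=[onplane(s,*p,0.012) for p in S]; print("stand scene",*P)
print([np.linalg.norm(P[i]-P[(i+1)%4]) for i in range(4)])
D=[(393.6,209),(413,180.6),(335,187)]
Q=[onplane(d,*p,0.012) for p in D];print("stand side",*Q,np.linalg.norm(Q[0]-Q[1]),np.linalg.norm(Q[0]-Q[2]))
for z in (0.0,0.01,0.012):
  P=[onplane(s,*p,z) for p in [(375,256.7),(387.5,322),(455,320)]];Q=[onplane(d,*p,z) for p in [(199,265),(258.6,304.6),(297.6,263.6)]]
  print("rack",z,*P,np.linalg.norm(P[0]-P[1]),np.linalg.norm(P[1]-P[2]));print(*Q,np.linalg.norm(Q[0]-Q[1]),np.linalg.norm(Q[1]-Q[2]))
# hook: tip and bend, red start
red=lambda c:(c["color"][...,0].astype(int)>c["color"][...,1]*2.0+25)&(c["color"][...,0].astype(int)>c["color"][...,2]*2+25)
for n,c,box in(("s",s,(195,150,240,200)),("d",d,(355,105,425,140))):
  m=red(c);yy,xx=np.nonzero(m);k=(xx>=box[0])&(xx<box[2])&(yy>=box[1])&(yy<box[3]);xx=xx[k];yy=yy[k]
  if n=="s":
    for y in sorted(set(yy)): print(y,round(xx[yy==y].mean(),1),(yy==y).sum(),end="; ")
  else:
    for x in sorted(set(xx)): print(x,round(yy[xx==x].mean(),1),(xx==x).sum(),end="; ")
  print()
# green board
for n,c,box in(("s",s,(380,180,445,275)),("d",d,(230,205,290,290))):
  C=c["color"].astype(int);m=((C[...,1]>C[...,0]*1.5+8)&(C[...,1]>C[...,2]*1.3+8)).astype(np.uint8)
  mm=np.zeros_like(m);mm[box[1]:box[3],box[0]:box[2]]=m[box[1]:box[3],box[0]:box[2]]
  cs,_=cv2.findContours(mm,cv2.RETR_CCOMP,cv2.CHAIN_APPROX_NONE)
  for k in cs:
    if cv2.contourArea(k)>15: print(n,cv2.contourArea(k),cv2.approxPolyDP(k,1.5,True)[:,0].tolist())
E
python3 m.py
```

```text
cams [1.3033 0.0202 0.8621] [0.0119 0.6287 0.9016]
stand scene [ 0.4385 -0.2625  0.012 ] [ 0.4198 -0.1267  0.012 ] [ 0.6047 -0.1015  0.012 ] [ 0.622  -0.2357  0.012 ]
[np.float64(0.13711091736007058), np.float64(0.18660306844821237), np.float64(0.1352793433257583), np.float64(0.1855191133792904)]
stand side [ 0.4115 -0.1253  0.012 ] [ 0.4295 -0.2557  0.012 ] [ 0.5918 -0.0947  0.012 ] 0.13166742168075946 0.18292064556225537
rack 0.0 [0.4938 0.1733 0.    ] [0.6879 0.1816 0.    ] [0.6827 0.3304 0.    ] 0.19429037083798842 0.14886161470198692
[0.6925 0.3252 0.    ] [0.495  0.3119 0.    ] [0.5019 0.1689 0.    ] 0.19799443956228494 0.14313153068755843
rack 0.01 [0.5031 0.1716 0.01  ] [0.695  0.1797 0.01  ] [0.6899 0.3268 0.01  ] 0.1920366013314729 0.1471348190483527
[0.685  0.3286 0.01  ] [0.4896 0.3154 0.01  ] [0.4964 0.174  0.01  ] 0.1957983340772633 0.14154395105493134
rack 0.012 [0.505  0.1712 0.012 ] [0.6964 0.1793 0.012 ] [0.6914 0.326  0.012 ] 0.19158584743016974 0.14678945991762588
[0.6835 0.3292 0.012 ] [0.4886 0.3161 0.012 ] [0.4954 0.175  0.012 ] 0.19535911298025893 0.1412264351
[... 565 characters left out ...]
; 402 128.0 3; 403 128.5 2; 404 129.0 3; 405 129.0 3; 406 129.5 2; 407 129.5 2; 408 129.5 2; 409 129.0 3; 410 128.5 2; 411 128.0 3; 412 127.5 2; 413 127.0 3; 414 126.5 2; 415 126.0 3; 416 126.5 2; 
s 115.0 [[420, 226], [417, 233], [417, 242], [424, 242], [425, 226]]
s 810.0 [[424, 185], [403, 186], [402, 222], [390, 225], [388, 265], [392, 264], [393, 247], [395, 245], [405, 246], [406, 202], [410, 198], [418, 198], [421, 202], [420, 205], [424, 206]]
d 707.0 [[280, 216], [262, 232], [256, 251], [247, 260], [244, 280], [249, 274], [252, 263], [255, 261], [258, 263], [256, 268], [268, 256], [273, 243], [278, 239], [281, 231], [277, 229], [281, 219]]
d 16.0 [[269, 235], [270, 237], [265, 240]]
```

```bash
cat >> m.py <<'E'
print("-----")
def T(n,a,b): p,e=tri(s,a,d,b); print(n,p,round(e*1000,1))
T("stand BR",(257,232.5),(393.6,209)); T("BL",(203.2,237.5),(413,180.6)); T("FR",(260.5,288.5),(335,187))
T("rack BL",(375,256.7),(297.6,263.6));T("FR",(455,320),(199,265))
T("top",(217,198.5),(359.5,107.5)); 
T("tip",(218,157.5),(416.5,126)); T("clamp",(218.5,191),(379,122.5))
T("g tl",(402,185.5),(280.5,216.5));T("g tr",(427.5,185),(262,232.5))
T("shL",(388.5,224.5),(281,230))
print("shaker", )
print("tcp proj",proj(s,[.212,-.588,.222]),proj(d,[.212,-.588,.222]))
E
python3 m.py | sed -n '/-----/,$p'
```

```text
-----
stand BR [ 0.4138 -0.1284  0.007 ] 1.9
BL [ 0.4326 -0.2638  0.0053] 2.1
FR [ 0.5976 -0.1025  0.003 ] 0.8
rack BL [0.4989 0.1721 0.0057] 0.6
FR [0.6875 0.3277 0.0068] 0.5
top [ 0.5706 -0.1739  0.2506] 3.3
tip [ 0.4164 -0.198   0.2452] 0.4
clamp [ 0.5137 -0.1829  0.2237] 4.1
g tl [0.489  0.2144 0.222 ] 0.5
g tr [0.4878 0.2701 0.223 ] 0.7
shL [0.5209 0.1903 0.1345] 1.2
shaker
tcp proj [ 82.7202 119.8151] [553.4574  93.2429]
```

```bash
cat > g.py <<'E'
from h import *
from scipy.spatial.transform import Rotation as R
np.set_printoptions(precision=4,suppress=True)
def cur():
    s=robot.read_state(); return np.array(s["tool_pos"]),R.from_rotvec(s["eef_rot"]),s
def plan(p,r,pt,rt,n=None):
    rel=r.inv()*rt; w=rel.as_rotvec()
    D=r.inv().apply(np.asarray(pt)-p)
    if n is None: n=int(max(np.ceil(np.linalg.norm(D)/.030),np.ceil(np.linalg.norm(w)/.10),1))
    S=sum(R.from_rotvec(w*k/n).as_matrix() for k in range(n))
    d=np.linalg.solve(S,D)
    print(n,"rows of",np.round(d*1000,1).tolist(),np.round(w/n,4).tolist())
    return n
# tool orientation: z down tilted, tool y along given horizontal yaw direction (board x), lean
def ori(yaw,lean,flip):
    # board frame rotated: Rz(yaw)*Ry(-lean): z axis leans to -x
    B=(R.from_euler('z',yaw)*R.from_euler('y',-lean)).as_matrix()
    z=-B[:,2]; y=B[:,0]*flip; x=np.cross(y,z)
    return R.from_matrix(np.stack([x,y,z],1))
E
python3 - <<'E'
from g import *
p,r,s=cur(); print(p,r.as_matrix())
for f in (1,-1):
    rt=ori(.045,.35,f); print(f,(r.inv()*rt).as_rotvec())
E
```

```text
[ 0.2118 -0.5879  0.2222] [[ 0.9408  0.3389 -0.0002]
 [ 0.3389 -0.9408  0.0006]
 [-0.     -0.0006 -1.    ]]
1 [-0.302   0.2218 -1.2564]
-1 [0.2406 0.3276 1.8498]
```

```bash
python3 - <<'E'
from g import *
p,r,s=cur()
rt=ori(.045,.35,1)
B=R.from_euler('z',.045)*R.from_euler('y',-.35)
tgt=np.array([.554,.247,.035])+B.apply([0,0,.30]); print(tgt)
up=p+[0,0,.14]
plan(p,r,up,r); 
# mid rotate about base
m=np.array([.36,-.25,.36]); plan(up,r,m,r)
n=plan(m,r,tgt,rt)
E
```

```text
[0.4512 0.2424 0.3168]
5 rows of [-0.0, -0.0, -28.0] [0.0, 0.0, 0.0]
13 rows of [19.5, -20.6, 0.2] [0.0, 0.0, 0.0]
17 rows of [28.2, -14.0, 1.4] [-0.0178, 0.013, -0.0739]
```

Emit:
move_arm:
  steps:
    - [100,[0,0,-28],[0,0,0]]
    - [100,[0,0,-28],[0,0,0]]
    - [100,[0,0,-28],[0,0,0]]
    - [100,[0,0,-28],[0,0,0]]
    - [100,[0,0,-28],[0,0,0]]
    - [100,[19.5,-20.6,0.2],[0,0,0]]
    - [100,[19.5,-20.6,0.2],[0,0,0]]
    - [100,[19.5,-20.6,0.2],[0,0,0]]
    - [100,[19.5,-20.6,0.2],[0,0,0]]
    - [100,[19.5,-20.6,0.2],[0,0,0]]
    - [100,[19.5,-20.6,0.2],[0,0,0]]
    - [100,[19.5,-20.6,0.2],[0,0,0]]

```text
clock: 1.25
tool_pos: [0.2917, -0.4047, 0.3612]
eef_rot: [3.094, 0.54, -0.0]
ft_force: [-0.1, 1.2, 0.7]
width: 0.0873
```

Emit:
move_arm:
  steps:
    - [80,[19.5,-20.6,0.2],[0,0,0]]
    - [80,[19.5,-20.6,0.2],[0,0,0]]
    - [80,[19.5,-20.6,0.2],[0,0,0]]
    - [80,[19.5,-20.6,0.2],[0,0,0]]
    - [80,[19.5,-20.6,0.2],[0,0,0]]
    - [80,[19.5,-20.6,0.2],[0,0,0]]

```text
clock: 1.75
tool_pos: [0.3598, -0.2487, 0.36]
eef_rot: [3.094, 0.54, -0.0]
ft_force: [-0.1, 0.1, -0.7]
width: 0.0696
```

```bash
python3 - <<'E'
from g import *
p,r,s=cur();print(p,s["q"],s["ft_force"])
rt=ori(.045,.35,1)
B=R.from_euler('z',.045)*R.from_euler('y',-.35)
tgt=np.array([.554,.247,.035])+B.apply([0,0,.30])
plan(p,r,tgt,rt,18)
E
```

```text
[ 0.3598 -0.2487  0.36  ] [ 0.8946 -0.1094 -0.3541  1.6594 -0.0375  1.5845 -0.6831] [-0.1242  0.1372 -0.6624]
18 rows of [26.6, -13.1, 1.3] [-0.0167, 0.0124, -0.0698]
```

Emit:
move_arm:
  steps:
    - [80,[26.6,-13.1,1.3],[-0.0167,0.0124,-0.0698]]
    - [80,[26.6,-13.1,1.3],[-0.0167,0.0124,-0.0698]]
    - [80,[26.6,-13.1,1.3],[-0.0167,0.0124,-0.0698]]
    - [80,[26.6,-13.1,1.3],[-0.0167,0.0124,-0.0698]]
    - [80,[26.6,-13.1,1.3],[-0.0167,0.0124,-0.0698]]
    - [80,[26.6,-13.1,1.3],[-0.0167,0.0124,-0.0698]]
    - [80,[26.6,-13.1,1.3],[-0.0167,0.0124,-0.0698]]
    - [80,[26.6,-13.1,1.3],[-0.0167,0.0124,-0.0698]]
    - [80,[26.6,-13.1,1.3],[-0.0167,0.0124,-0.0698]]
    - [80,[26.6,-13.1,1.3],[-0.0167,0.0124,-0.0698]]
    - [80,[26.6,-13.1,1.3],[-0.0167,0.0124,-0.0698]]
    - [80,[26.6,-13.1,1.3],[-0.0167,0.0124,-0.0698]]

```text
clock: 2.75
tool_pos: [0.4906, 0.0713, 0.341]
eef_rot: [2.452, 1.662, 0.263]
ft_force: [0.8, 0.0, -0.2]
width: 0.0695
```

Emit:
move_arm:
  steps:
    - [80,[26.6,-13.1,1.3],[-0.0167,0.0124,-0.0698]]
    - [80,[26.6,-13.1,1.3],[-0.0167,0.0124,-0.0698]]
    - [80,[26.6,-13.1,1.3],[-0.0167,0.0124,-0.0698]]
    - [80,[26.6,-13.1,1.3],[-0.0167,0.0124,-0.0698]]
    - [80,[26.6,-13.1,1.3],[-0.0167,0.0124,-0.0698]]
    - [80,[26.6,-13.1,1.3],[-0.0167,0.0124,-0.0698]]
    - [80,[0,0,0],[0,0,0]]
    - [80,[0,0,0],[0,0,0]]

```text
clock: 3.42
tool_pos: [0.4502, 0.2418, 0.3169]
eef_rot: [1.985, 2.083, 0.369]
ft_force: [-0.3, -0.0, 1.4]
width: 0.07
```

```bash
python3 - <<'E'
from g import *
import pickle
p,r,s=cur();print(p,r.as_matrix(),s["q"],s["ft_force"])
rt=ori(.045,.35,1)
B=R.from_euler('z',.045)*R.from_euler('y',-.35)
tgt=np.array([.554,.247,.035])+B.apply([0,0,.30])
plan(p,r,tgt,rt,18)
w=robot.camera("wrist");sc=robot.camera("scene");d=robot.camera("side");pickle.dump((w,sc,d,p,r.as_rotvec()),open("c1.pkl","wb"))
cv2.imwrite("pics/w1.png",w["color"][:,:,::-1]);cv2.imwrite("pics/d1.png",d["color"][:,:,::-1])
E
```

```text
[0.4502 0.2418 0.3169] [[-0.0483  0.9382  0.3428]
 [ 0.9988  0.0453  0.0167]
 [ 0.0002  0.3432 -0.9392]] [ 0.3812 -0.2437 -0.9218  1.8256 -0.0282  1.1554 -0.5008] [-0.2824 -0.0054  1.4439]
18 rows of [0.0, 0.1, 0.0] [0.0, -0.0001, 0.0002]
```

View pics/w1.png

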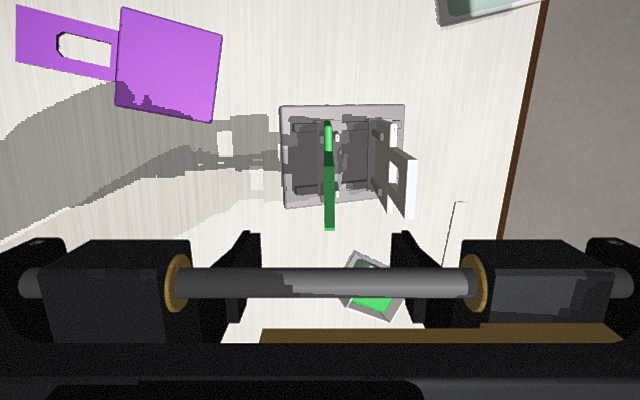

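View pics/d1.png

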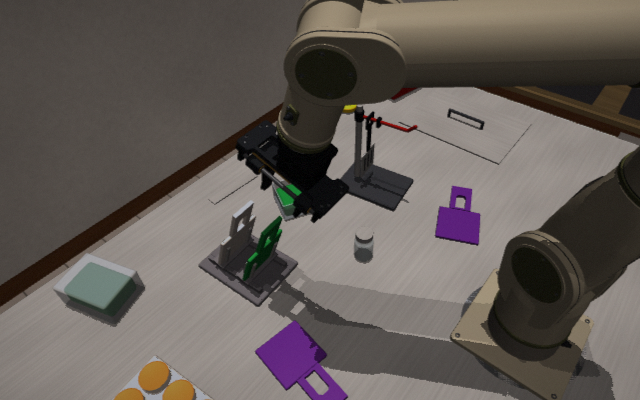

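```bash
python3 - <<'E'
from g import *
import pickle
w,sc,d,p,rv=pickle.load(open("c1.pkl","rb"));r=R.from_rotvec(rv)
crop(w,"w1c",270,95,150,145,5)
# expected corners
B=R.from_euler('z',.045)*R.from_euler('y',-.35);o=np.array([.554,.247,.035])
for z,hw in((.2,.028),(.11,.055)):
  for y in(-hw,hw):
    for x in(-.0045,.0045):
      print(z,y,x,proj(w,o+B.apply([x,y,z])))
o2,_=ray(w,320,200);print("cam in tool",r.inv().apply(o2-p))
E
```

```text
0.2 -0.028 -0.0045 [322.5502 228.4256]
0.2 -0.028 0.0045 [333.0654 228.4547]
0.2 0.028 -0.0045 [322.6127 163.619 ]
0.2 0.028 0.0045 [333.7292 163.6537]
0.11 -0.055 -0.0045 [323.1283 222.0345]
0.11 -0.055 0.0045 [331.0079 222.0566]
0.11 0.055 -0.0045 [323.2729 123.4464]
0.11 0.055 0.0045 [331.834 123.475]
cam in tool [ 0.0745 -0.0013 -0.1626]
```

View pics/w1c.png

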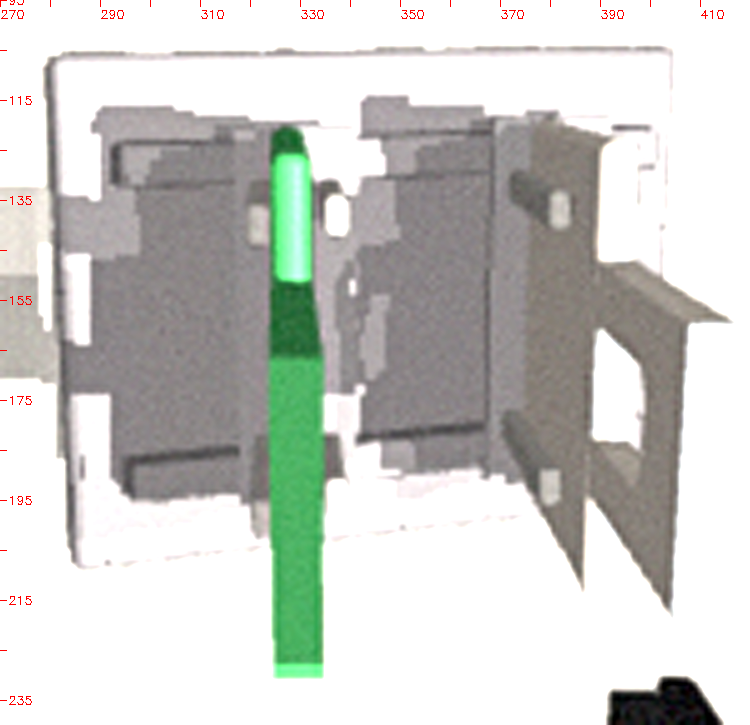

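Emit:
move_arm:
  steps:
    - [50,[-1,2,20],[0,0,0]]
    - [50,[0,0,20],[0,0,0]]
    - [50,[0,0,20],[0,0,0]]
    - [50,[0,0,15],[0,0,0]]
    - [50,[0,0,15],[0,0,0]]
    - [50,[0,0,0],[0,0,0]]

```text
clock: 4.07
tool_pos: [0.484, 0.2388, 0.2303]
eef_rot: [1.994, 2.079, 0.364]
ft_force: [1.1, 0.0, -0.3]
width: 0.0446
```

```bash
python3 - <<'E'
from g import *
p,r,s=cur();print(p,s["ft_force"],s["width"])
B=R.from_euler('z',.045)*R.from_euler('y',-.35)
print(B.inv().apply(p-np.array([.554,.247,.035])))
w=robot.camera("wrist")
cv2.imwrite("pics/w2.png",w["color"][:,:,::-1])
E
```

```text
[0.484  0.2388 0.2303] [ 1.0566  0.0251 -0.2786] 0.0445752778676736
[ 0.001  -0.005   0.2076]
```

View pics/w2.png

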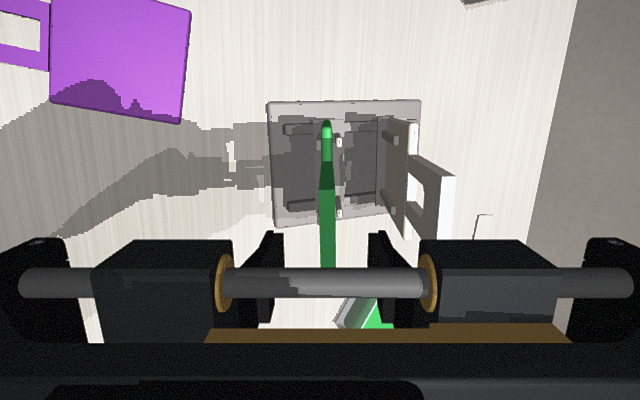

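Emit:
move_arm:
  steps:
    - [50,[2,1,12],[0,0,0]]
    - [50,[0,0,12],[0,0,0]]
    - [50,[0,0,11],[0,0,0]]
    - [50,[0,0,0],[0,0,0]]
    - [30,[0,0,0],[0,0,0]]
    - [20,[0,0,0],[0,0,0]]
    - [0,[0,0,0],[0,0,0]]
    - [0,[0,0,0],[0,0,0]]
    - [0,[0,0,0],[0,0,0]]
    - [0,[0,0,0],[0,0,0]]
  squeeze: 30

```text
clock: 4.95
tool_pos: [0.4968, 0.2437, 0.2009]
eef_rot: [1.988, 2.08, 0.369]
ft_force: [0.3, -0.2, -0.7]
width: 0.0115
```

```bash
python3 - <<'E'
from g import *
p,r,s=cur();print(p,s["ft_force"],s["ft_torque"],s["width"])
B=R.from_euler('z',.045)*R.from_euler('y',-.35)
print(B.inv().apply(p-np.array([.554,.247,.035])))
w=robot.camera("wrist");d=robot.camera("side")
cv2.imwrite("pics/w3.png",w["color"][:,:,::-1]);crop(d,"d3",190,130,200,150,4)
E
```

```text
[0.4968 0.2437 0.2009] [ 0.2736 -0.2376 -0.7364] [-0.0074  0.3     0.0106] 0.011461375454322319
[ 0.0031 -0.0008  0.1755]
```

View pics/w3.png

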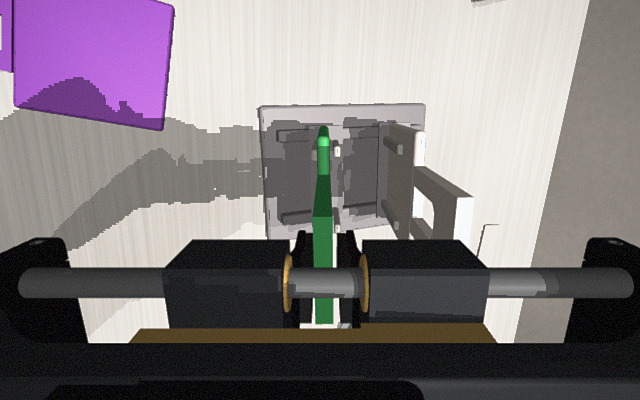

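View pics/d3.png

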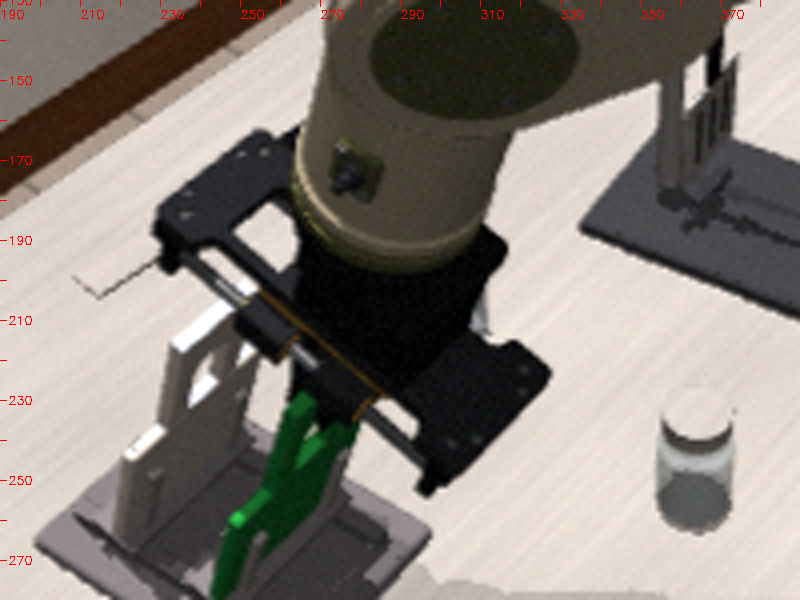

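Emit:
move_arm:
  steps:
    - [0,[0,0,0],[0,0,0]]
    - [0,[0,0,0],[0,0,0]]
    - [0,[0,0,0],[0,0,0]]
    - [0,[0,0,0],[0,0,0]]
  squeeze: 35

```text
clock: 5.38
tool_pos: [0.4968, 0.2437, 0.2009]
eef_rot: [1.988, 2.08, 0.369]
ft_force: [-3.5, -1.2, 5.6]
width: 0.0089
```

```bash
python3 - <<'E'
from g import *
p,r,s=cur();print(p,r.as_matrix(),s["ft_force"],s["ft_torque"],s["width"])
B=R.from_euler('z',.045)*R.from_euler('y',-.35)
print(B.inv().apply(p-np.array([.554,.247,.035])))
E
```

```text
[0.4968 0.2437 0.2009] [[-0.0454  0.9383  0.3427]
 [ 0.999   0.0422  0.0166]
 [ 0.0011  0.3431 -0.9393]] [-3.4645 -1.2243  5.6112] [-0.3911  0.724   0.011 ] 0.008925441249623517
[ 0.0031 -0.0007  0.1754]
```

Emit:
move_arm:
  steps:
    - [0,[0,0,-5],[0,0,0]]
    - [0,[0,0,-8],[0,0,0]]
    - [0,[0,0,-10],[0,0,0]]
    - [0,[0,0,-10],[0,0,0]]
    - [0,[0,0,-12],[0,0,0]]
    - [0,[0,0,-12],[0,0,0]]
    - [0,[0,0,-12],[0,0,0]]
    - [0,[0,0,-12],[0,0,0]]
    - [0,[0,0,-12],[0,0,0]]
    - [0,[0,0,-12],[0,0,0]]
    - [0,[0,0,-10],[0,0,0]]
    - [0,[0,0,0],[0,0,0]]

```text
clock: 6.38
tool_pos: [0.4574, 0.2424, 0.3108]
eef_rot: [1.987, 2.079, 0.372]
ft_force: [0.1, 0.1, -2.0]
width: 0.0082
```

```bash
python3 - <<'E'
from g import *
p,r,s=cur();print(p,r.as_matrix(),s["ft_force"],s["ft_torque"],s["width"],s["q"])
w=robot.camera("wrist");d=robot.camera("side")
cv2.imwrite("pics/w4.png",w["color"][:,:,::-1]);crop(d,"d4",190,130,200,150,4)
E
```

```text
[0.4574 0.2424 0.3108] [[-0.0458  0.9375  0.3449]
 [ 0.9989  0.0425  0.0172]
 [ 0.0015  0.3453 -0.9385]] [ 0.1179  0.0599 -1.9822] [-0.0172  0.4428  0.0306] 0.008178187137275764 [ 0.4057 -0.2252 -0.9491  1.8258 -0.0144  1.1374 -0.5103]
```

View pics/w4.png

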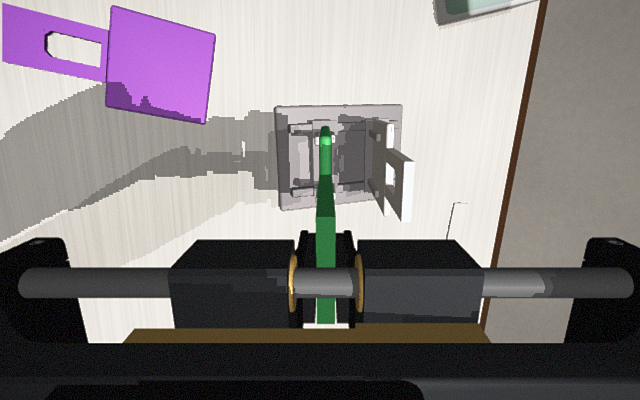

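View pics/d4.png

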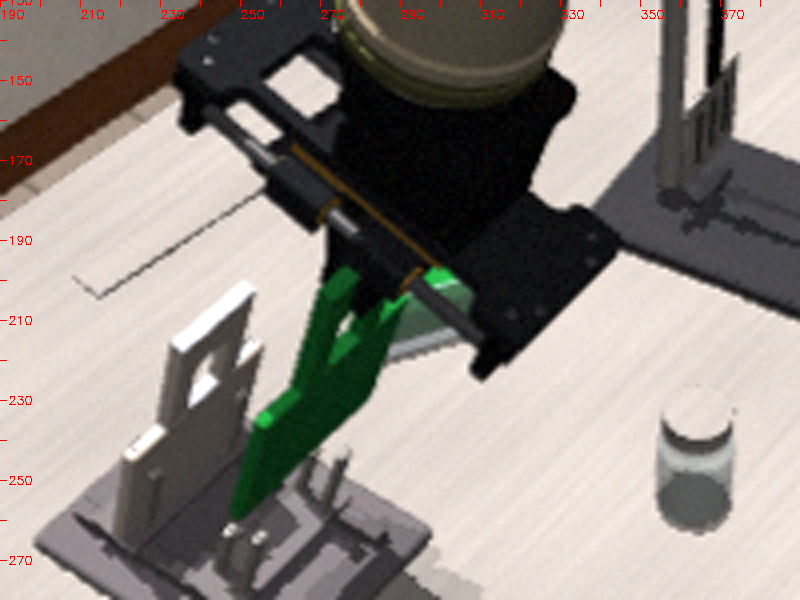

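```bash
cat > st.py <<'E'
from g import *
yaw=0.150; O=np.array([.5595,-.1755,0.])
Rz=R.from_euler('z',yaw)
st=lambda x,y,z: O+Rz.apply([x,y,z])
E
python3 - <<'E'
from st import *
import pickle
s,d=pickle.load(open("c0.pkl","rb"))
C=d["color"].astype(float);red=np.clip(C[...,0]-1.3*np.maximum(C[...,1],C[...,2]),0,None)
def cen(u):
    col=red[100:140,u];k=col>12
    v=np.arange(100,140)+0.5
    return (col[k]*v[k]).sum()/col[k].sum() if k.any() else None
for x in np.arange(-.005,-.146,-.01):
    q=proj(d,st(x,0,.225+(max(0,-.125-x))))
    u=int(q[0]); c0=cen(u);c1=cen(u+1);c=None if c0 is None or c1 is None else c0+(c1-c0)*(q[0]-u-.5)
    q2=proj(d,st(x,0,.235+(max(0,-.125-x))))
    print(round(x,3),q,None if c is None else round(q[1]-c,2),"px per 10mm",round(q[1]-q2[1],2))
print("tip",proj(d,st(-.147,0,.246)),proj(s,st(-.147,0,.246)),"post",proj(s,st(.012,0,.257)))
for z in(.012,): print([proj(s,st(x,0,z)) for x in (-.139,.051)])
E
```

```text
-0.005 [365.1448 117.0652] 0.26 px per 10mm 3.21
-0.015 [368.5812 118.1498] None px per 10mm 3.22
-0.025 [372.0398 119.2414] 0.46 px per 10mm 3.22
-0.035 [375.5207 120.34  ] 0.41 px per 10mm 3.23
-0.045 [379.0241 121.4457] None px per 10mm 3.23
-0.055 [382.5502 122.5586] 0.34 px per 10mm 3.23
-0.065 [386.0993 123.6788] 0.46 px per 10mm 3.24
-0.075 [389.6716 124.8063] 0.34 px per 10mm 3.24
-0.085 [393.2674 125.9412] 0.18 px per 10mm 3.24
-0.095 [396.8867 127.0835] 0.43 px per 10mm 3.25
-0.105 [400.53   128.2334] 0.25 px per 10mm 3.25
-0.115 [404.1974 129.3909] 0.22 px per 10mm 3.25
-0.125 [407.8891 130.5561] 0.43 px per 10mm 3.26
-0.135 [412.0718 128.4687] -0.11 px per 10mm 3.3
-0.145 [416.3369 126.3402] None px per 10mm 3.35
tip [417.1492 126.2429] [218.2709 156.5933] post [217.2509 196.8313]
[array([229.9915, 233.0696]), array([231.2207, 290.2849])]
```

```bash
python3 - <<'E'
from st import *
p,r,s=cur()
up=p+[-.01,-.01,.09]; B=R.from_euler('z',.045)
rt=ori(yaw,0,1)
plan(p,r,up,r,4)
P1=st(-.205,0,.39);print(P1)
plan(up,r,P1,rt,20)
E
```

```text
4 rows of [-2.4, 5.3, -22.0] [0.0, 0.0, 0.0]
[ 0.3568 -0.2061  0.39  ]
20 rows of [-21.4, -6.6, -0.7] [0.0175, 0.0009, -0.0052]
```

Emit:
move_arm:
  steps:
    - [0,[-2.4,5.3,-22],[0,0,0]]
    - [0,[-2.4,5.3,-22],[0,0,0]]
    - [0,[-2.4,5.3,-22],[0,0,0]]
    - [0,[-2.4,5.3,-22],[0,0,0]]
    - [0,[-21.4,-6.6,-0.7],[0.0175,0.0009,-0.0052]]
    - [0,[-21.4,-6.6,-0.7],[0.0175,0.0009,-0.0052]]
    - [0,[-21.4,-6.6,-0.7],[0.0175,0.0009,-0.0052]]
    - [0,[-21.4,-6.6,-0.7],[0.0175,0.0009,-0.0052]]
    - [0,[-21.4,-6.6,-0.7],[0.0175,0.0009,-0.0052]]
    - [0,[-21.4,-6.6,-0.7],[0.0175,0.0009,-0.0052]]
    - [0,[-21.4,-6.6,-0.7],[0.0175,0.0009,-0.0052]]
    - [0,[-21.4,-6.6,-0.7],[0.0175,0.0009,-0.0052]]

```text
clock: 7.48
tool_pos: [0.406, 0.0561, 0.388]
eef_rot: [2.02, 2.205, 0.226]
ft_force: [-0.2, -0.4, -2.4]
width: 0.0087
```

Emit:
move_arm:
  steps:
    - [0,[-21.4,-6.6,-0.7],[0.0175,0.0009,-0.0052]]
    - [0,[-21.4,-6.6,-0.7],[0.0175,0.0009,-0.0052]]
    - [0,[-21.4,-6.6,-0.7],[0.0175,0.0009,-0.0052]]
    - [0,[-21.4,-6.6,-0.7],[0.0175,0.0009,-0.0052]]
    - [0,[-21.4,-6.6,-0.7],[0.0175,0.0009,-0.0052]]
    - [0,[-21.4,-6.6,-0.7],[0.0175,0.0009,-0.0052]]
    - [0,[-21.4,-6.6,-0.7],[0.0175,0.0009,-0.0052]]
    - [0,[-21.4,-6.6,-0.7],[0.0175,0.0009,-0.0052]]
    - [0,[-21.4,-6.6,-0.7],[0.0175,0.0009,-0.0052]]
    - [0,[-21.4,-6.6,-0.7],[0.0175,0.0009,-0.0052]]
    - [0,[-21.4,-6.6,-0.7],[0.0175,0.0009,-0.0052]]
    - [0,[-21.4,-6.6,-0.7],[0.0175,0.0009,-0.0052]]

```text
clock: 8.48
tool_pos: [0.3569, -0.2082, 0.388]
eef_rot: [-2.047, -2.38, 0.002]
ft_force: [-0.2, 0.3, -2.3]
width: 0.0087
```

```bash
python3 - <<'E'
from st import *
p,r,s=cur();print(p,r.as_matrix(),s["q"],s["ft_force"],s["width"])
rt=ori(yaw,0,1)
plan(p,r,st(-.205,0,.273),rt,6)
d=robot.camera("side");w=robot.camera("wrist");c=robot.camera("scene")
crop(d,"d5",300,50,200,150,4);cv2.imwrite("pics/w5.png",w["color"][:,:,::-1]);crop(c,"s5",130,80,200,150,4)
E
```

```text
[ 0.3569 -0.2082  0.388 ] [[-0.1495  0.9888 -0.0029]
 [ 0.9888  0.1495  0.001 ]
 [ 0.0014 -0.0027 -1.    ]] [ 0.5491 -0.1654 -0.1117  1.6559 -0.0181  1.6531  0.5876] [-0.2113  0.3054 -2.2991] 0.00868064472772103
6 rows of [0.3, 0.1, 19.2] [-0.0004, -0.0002, 0.0]
```

View pics/d5.png

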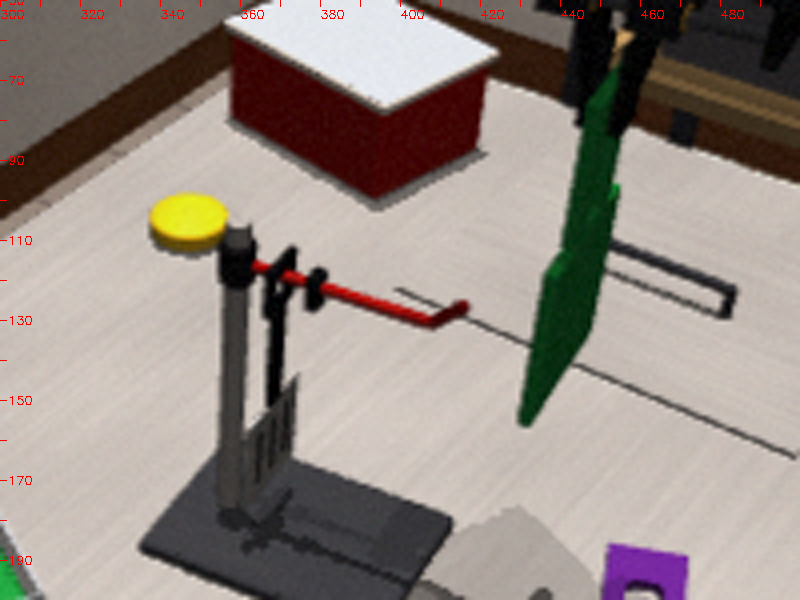

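View pics/s5.png

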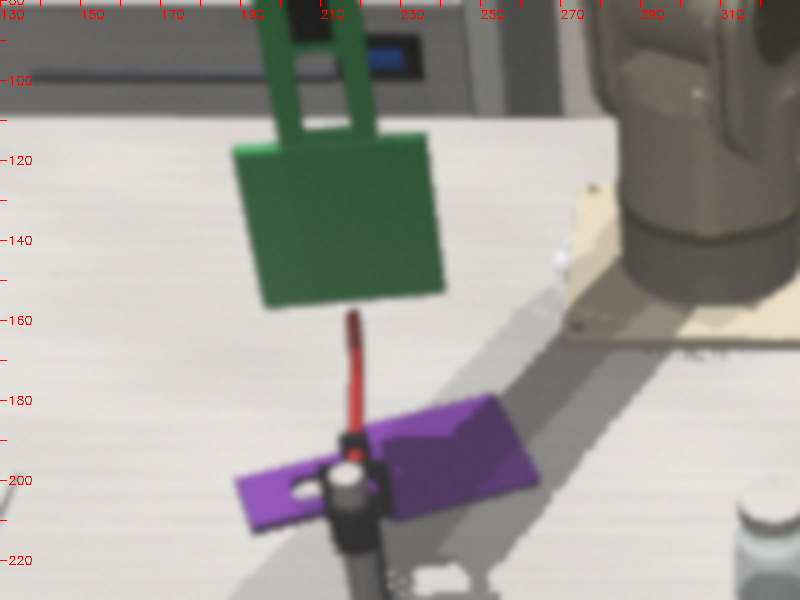

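View pics/w5.png

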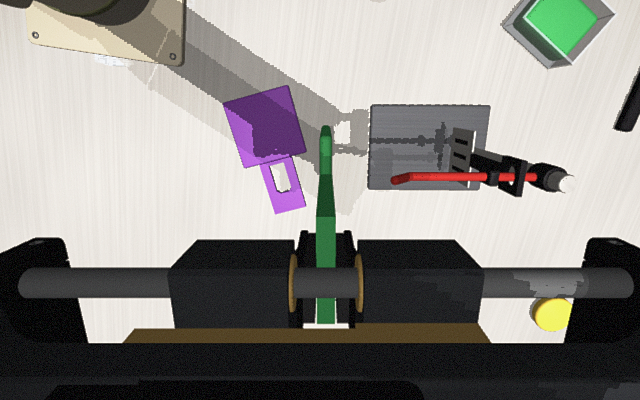

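```bash
python3 - <<'E'
from st import *
p,r,s=cur();c=robot.camera("scene");d=robot.camera("side")
X,Y,Z=r.as_matrix().T   # tool x = board -y? board x=Y(tool), board z=-Z
for z in(0,.11):
  for y in(-.055,.055):
    P=p-Z*(z-.1755)+X*y+Y*.0045
    print(z,y,P,proj(c,P),proj(d,P-Y*.009))
E
```

```text
0 -0.055 [ 0.3691 -0.2617  0.2121] [196.187  157.4522] [447.4721 132.7259]
0 0.055 [ 0.3529 -0.1529  0.2123] [242.413  153.6657] [431.4656 157.0559]
0.11 -0.055 [ 0.3694 -0.2619  0.3221] [188.2367 117.1108] [455.4519  94.9697]
0.11 0.055 [ 0.3532 -0.1531  0.3223] [237.6406 113.565 ] [438.7218 118.6736]
```

Emit:
move_arm:
  steps:
    - [0,[0.3,0,20],[0,0,0]]
    - [0,[0.3,0,20],[0,0,0]]
    - [0,[0.3,0,20],[0,0,0]]
    - [0,[0.3,0,20],[0,0,0]]
    - [0,[0.3,0,20],[0,0,0]]
    - [0,[0.3,0,18],[0,0,0]]
    - [0,[0,0,0],[0,0,0]]
    - [0,[0,0,0],[0,0,0]]

```text
clock: 9.4
tool_pos: [0.3567, -0.2042, 0.271]
eef_rot: [-2.046, -2.382, -0.0]
ft_force: [0.2, -0.7, -1.3]
width: 0.0085
```

```bash
python3 - <<'E'
from st import *
p,r,s=cur();print(p,s["ft_force"],s["width"])
rt=ori(yaw,0,1)
plan(p,r,st(-.14,0,.270),rt,4)
plan(p,r,st(-.088,0,.270),rt,8)
d=robot.camera("side");c=robot.camera("scene")
crop(d,"d6",300,60,200,150,4);crop(c,"s6",130,80,200,150,4)
E
```

```text
[ 0.3567 -0.2042  0.271 ] [ 0.1993 -0.6887 -1.2834] 0.00847569228751581
4 rows of [-0.5, 16.2, 0.2] [-0.0003, -0.0004, 0.0004]
8 rows of [-0.3, 14.6, 0.1] [-0.0002, -0.0002, 0.0002]
```

View pics/d6.png

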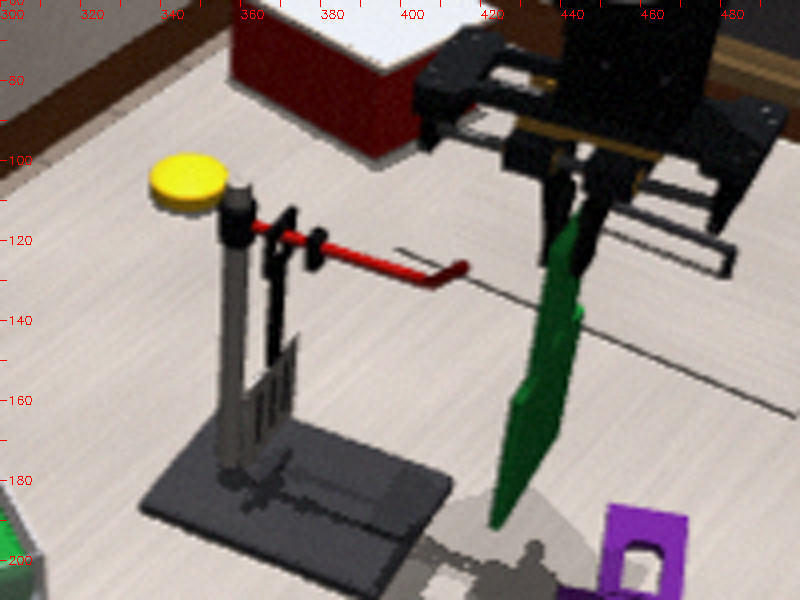

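View pics/s6.png

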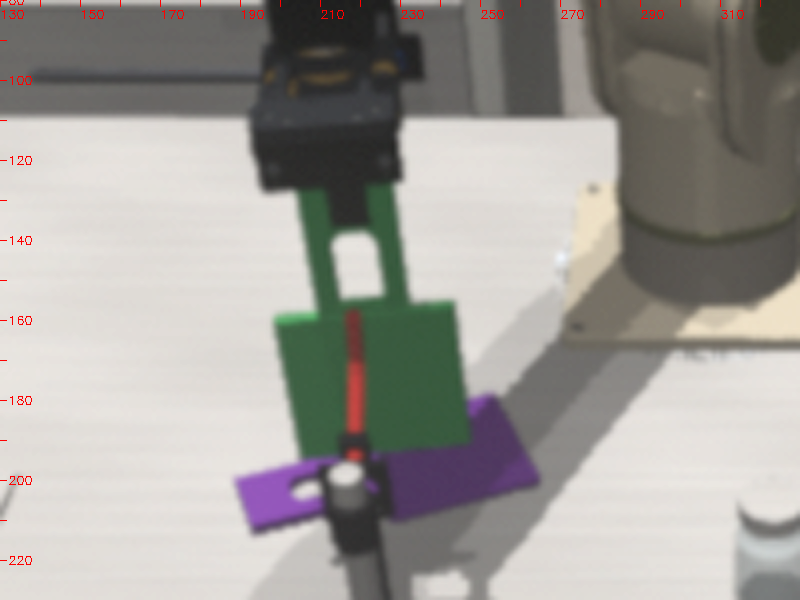

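Emit:
move_arm:
  steps:
    - [0,[-0.5,14,0],[0,0,0]]
    - [0,[-0.5,14,0],[0,0,0]]
    - [0,[-0.5,14,0],[0,0,0]]
    - [0,[-0.5,14,0],[0,0,0]]
    - [0,[0,0,0],[0,0,0]]

```text
clock: 9.92
tool_pos: [0.4152, -0.1978, 0.2722]
eef_rot: [2.045, 2.383, 0.003]
ft_force: [-0.2, 0.3, -2.5]
width: 0.0088
```

```bash
python3 - <<'E'
from st import *
p,r,s=cur();print(p,s["ft_force"],s["width"])
rt=ori(yaw,0,1)
plan(p,r,st(-.088,0,.270),rt,6)
d=robot.camera("side");c=robot.camera("scene")
crop(d,"d7",320,60,140,150,4);crop(c,"s7",170,100,100,100,6)
E
```

```text
[ 0.4152 -0.1978  0.2722] [-0.1601  0.3385 -2.4962] 0.008750656071123804
6 rows of [0.1, 9.7, 0.4] [0.0003, -0.0, 0.0004]
```

View pics/d7.png

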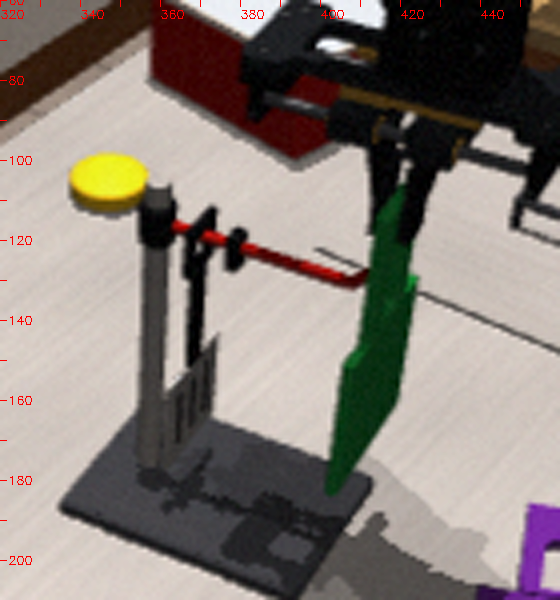

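View pics/s7.png

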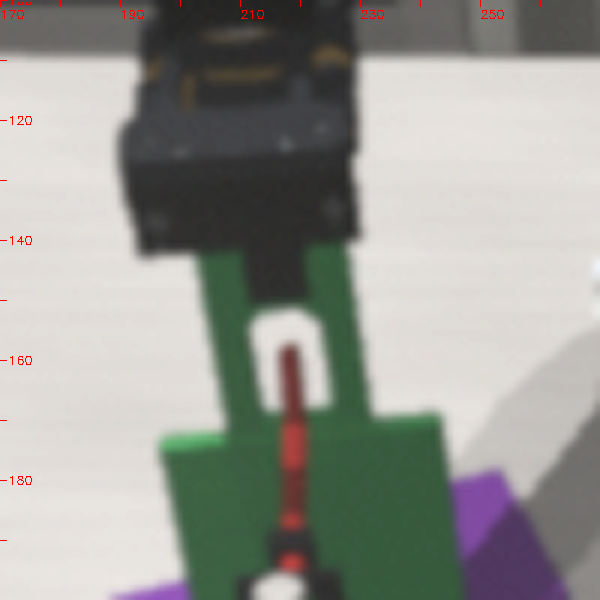

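Emit:
move_arm:
  steps:
    - [0,[0,10,0.5],[0,0,0]]
    - [0,[0,10,0.5],[0,0,0]]
    - [0,[0,0,0],[0,0,0]]

```text
clock: 10.27
tool_pos: [0.434, -0.1949, 0.2702]
eef_rot: [-2.047, -2.383, -0.002]
ft_force: [-0.7, 0.1, -2.3]
width: 0.0086
```

Emit:
move_arm:
  steps:
    - [0,[0,10,0],[0,0,0]]
    - [0,[0,10,0],[0,0,0]]
    - [0,[0,10,0],[0,0,0]]
    - [0,[0,8,0],[0,0,0]]
    - [0,[0,0,0],[0,0,0]]

```text
clock: 10.68
tool_pos: [0.4715, -0.1891, 0.2697]
eef_rot: [-2.046, -2.383, -0.001]
ft_force: [1.1, 0.0, -2.4]
width: 0.0087
```

```bash
python3 - <<'E'
from st import *
p,r,s=cur();print(p,s["ft_force"],s["ft_torque"],s["width"])
print(Rz.inv().apply(p-O))
rt=ori(yaw,0,1)
plan(p,r,st(-.088,0,.270),rt,1)
d=robot.camera("side");c=robot.camera("scene");w=robot.camera("wrist")
crop(d,"d8",320,60,140,150,4);crop(c,"s8",170,100,100,100,6);cv2.imwrite("pics/w8.png",w["color"][:,:,::-1])
E
```

```text
[ 0.4715 -0.1891  0.2697] [ 1.0838  0.0304 -2.4107] [ 0.0714 -0.1841  0.0306] 0.00865737086827591
[-0.089  -0.0003  0.2697]
1 rows of [0.3, 1.0, -0.3] [-0.0002, -0.0015, 0.0019]
```

View pics/d8.png

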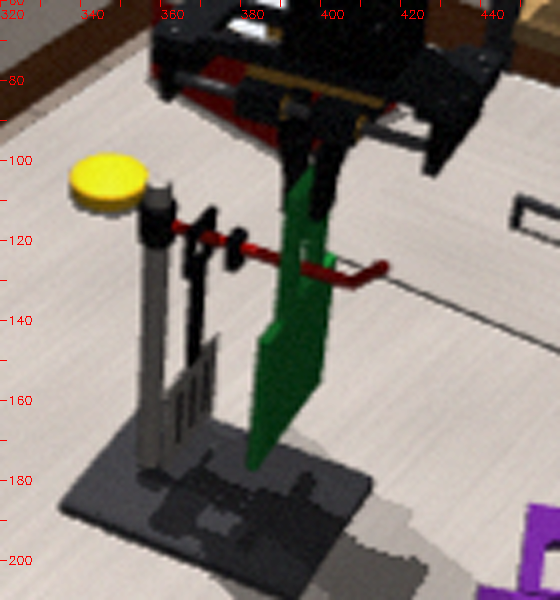

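View pics/s8.png

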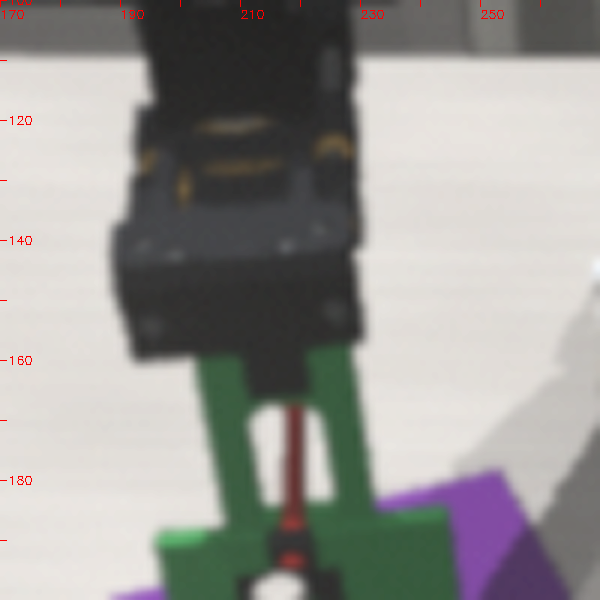

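View pics/w8.png

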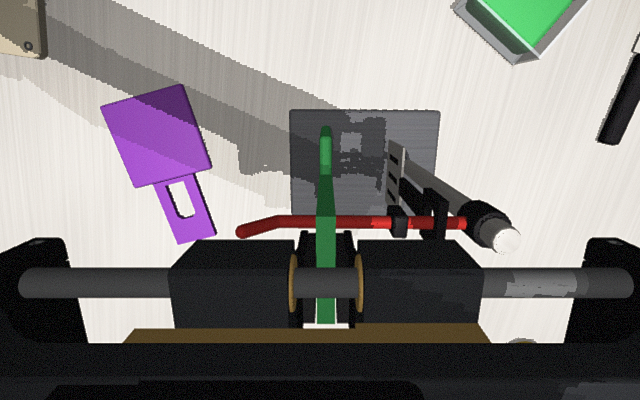

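Emit:
move_arm:
  steps:
    - [0,[0,0.5,5],[0,0,0]]
    - [0,[0,0.5,5],[0,0,0]]
    - [0,[0,0,5],[0,0,0]]
    - [0,[0,0,3],[0,0,0]]
    - [0,[0,0,0],[0,0,0]]
    - [0,[0,0,0],[0,0,0]]
    - [0,[0,0,0],[0,0,0]]

```text
clock: 11.42
tool_pos: [0.471, -0.1898, 0.2523]
eef_rot: [-2.048, -2.382, -0.001]
ft_force: [-0.7, 0.4, -2.5]
width: 0.0087
```

Emit:
move_arm:
  steps:
    - [0,[0,0,1],[0,0,0]]
    - [0,[0,0,1],[0,0,0]]
    - [0,[0,0,0],[0,0,0]]

```text
clock: 11.67
tool_pos: [0.4709, -0.1897, 0.25]
eef_rot: [-2.048, -2.381, -0.001]
ft_force: [-0.3, -0.2, -2.9]
width: 0.0084
```

Emit:
move_arm:
  steps:
    - [0,[0,0,1],[0,0,0]]
    - [0,[0,0,1],[0,0,0]]
    - [0,[0,0,0],[0,0,0]]

```text
clock: 11.92
tool_pos: [0.4708, -0.1897, 0.2479]
eef_rot: [-2.048, -2.381, -0.0]
ft_force: [-0.7, 0.2, -1.7]
width: 0.0086
```

Emit:
move_arm:
  steps:
    - [0,[0,0,1],[0,0,0]]
    - [0,[0,0,0],[0,0,0]]
    - [0,[0,0,0],[0,0,0]]

```text
clock: 12.17
tool_pos: [0.4709, -0.1897, 0.247]
eef_rot: [-2.048, -2.381, -0.001]
ft_force: [-0.6, -0.9, -2.6]
width: 0.0088
```

Emit:
move_arm:
  steps:
    - [0,[0,0,1],[0,0,0]]
    - [0,[0,0,0],[0,0,0]]
    - [0,[0,0,0],[0,0,0]]

```text
clock: 12.42
tool_pos: [0.4709, -0.1897, 0.246]
eef_rot: [-2.048, -2.381, -0.0]
ft_force: [0.1, 0.3, -1.7]
width: 0.0088
```

Emit:
move_arm:
  steps:
    - [0,[0,0,1],[0,0,0]]
    - [0,[0,0,0],[0,0,0]]
    - [0,[0,0,0],[0,0,0]]

```text
clock: 12.67
tool_pos: [0.4709, -0.1897, 0.245]
eef_rot: [-2.048, -2.381, -0.001]
ft_force: [0.4, 0.1, -2.7]
width: 0.009
```

Emit:
move_arm:
  steps:
    - [0,[0,0,1],[0,0,0]]
    - [0,[0,0,0],[0,0,0]]
    - [0,[0,0,0],[0,0,0]]

```text
clock: 12.92
tool_pos: [0.4709, -0.1897, 0.244]
eef_rot: [-2.048, -2.381, -0.001]
ft_force: [-0.3, -0.5, -2.0]
width: 0.009
```

Emit:
move_arm:
  steps:
    - [0,[0,0,1],[0,0,0]]
    - [0,[0,0,0],[0,0,0]]
    - [0,[0,0,0],[0,0,0]]

```text
clock: 13.17
tool_pos: [0.4708, -0.1897, 0.243]
eef_rot: [-2.048, -2.381, -0.0]
ft_force: [0.5, 0.6, -1.9]
width: 0.0088
```

Emit:
move_arm:
  steps:
    - [0,[0,0,1],[0,0,0]]
    - [0,[0,0,0],[0,0,0]]
    - [0,[0,0,0],[0,0,0]]

```text
clock: 13.42
tool_pos: [0.4709, -0.1897, 0.242]
eef_rot: [-2.048, -2.381, -0.0]
ft_force: [-0.5, -0.3, -2.7]
width: 0.0087
```

Emit:
move_arm:
  steps:
    - [0,[0,0,1],[0,0,0]]
    - [0,[0,0,0],[0,0,0]]
    - [0,[0,0,0],[0,0,0]]

```text
clock: 13.67
tool_pos: [0.4709, -0.1897, 0.241]
eef_rot: [-2.048, -2.381, -0.0]
ft_force: [-0.1, 0.3, -2.4]
width: 0.009
```

Emit:
move_arm:
  steps:
    - [0,[0,0,1],[0,0,0]]
    - [0,[0,0,0],[0,0,0]]
    - [0,[0,0,0],[0,0,0]]

```text
clock: 13.92
tool_pos: [0.4709, -0.1897, 0.24]
eef_rot: [-2.048, -2.381, -0.0]
ft_force: [0.1, -0.3, -2.3]
width: 0.0088
```

Emit:
move_arm:
  steps:
    - [0,[0,0,1],[0,0,0]]
    - [0,[0,0,0],[0,0,0]]
    - [0,[0,0,0],[0,0,0]]

```text
clock: 14.17
tool_pos: [0.471, -0.1897, 0.2392]
eef_rot: [-2.048, -2.382, -0.001]
ft_force: [-0.3, -0.1, -1.0]
width: 0.0085
```

Emit:
move_arm:
  steps:
    - [0,[0,0,0.6],[0,0,0]]
    - [0,[0,0,0],[0,0,0]]
    - [0,[0,0,0],[0,0,0]]

```text
clock: 14.42
tool_pos: [0.471, -0.1898, 0.2387]
eef_rot: [-2.048, -2.382, -0.001]
ft_force: [-0.8, -0.4, 0.0]
width: 0.0087
```

```bash
python3 - <<'E'
from st import *
for i in range(4):
  p,r,s=cur();print(p,s["ft_force"],s["ft_torque"]);d=robot.camera("side")
crop(d,"d9",340,90,100,100,6)
E
```

```text
[ 0.471  -0.1898  0.2387] [-0.795  -0.4409  0.0342] [-0.0211 -0.0813 -0.0075]
[ 0.471  -0.1898  0.2387] [ 0.4787 -0.5447  0.6577] [ 0.0381 -0.0904  0.0057]
[ 0.471  -0.1898  0.2387] [ 0.0282 -0.1245  0.589 ] [ 0.0024 -0.0844 -0.0682]
[ 0.471  -0.1897  0.2387] [ 0.5105 -0.231  -0.1111] [-0.0213 -0.0578 -0.01  ]
```

View pics/d9.png

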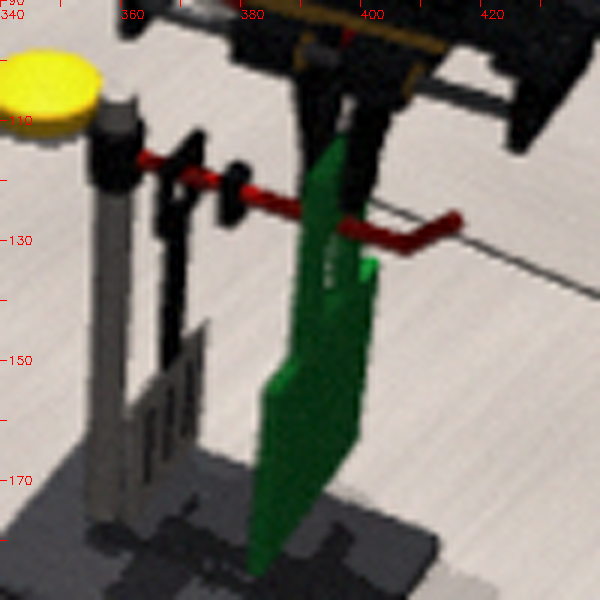

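Emit:
move_arm:
  steps:
    - [0,[0,0,0.4],[0,0,0]]
    - [0,[0,0,0],[0,0,0]]
    - [0,[0,0,0],[0,0,0]]

```text
clock: 14.87
tool_pos: [0.471, -0.1897, 0.2382]
eef_rot: [-2.048, -2.382, -0.001]
ft_force: [-1.5, 0.0, 1.6]
width: 0.0088
```

```bash
python3 - <<'E'
from st import *
for i in range(4):
  p,r,s=cur();print(p,s["ft_force"]);d=robot.camera("wrist")
E
```

```text
[ 0.471  -0.1897  0.2382] [-1.5114  0.0158  1.6237]
[ 0.471  -0.1897  0.2382] [-0.0369  0.2037  1.4788]
[ 0.471  -0.1897  0.2382] [-0.1208 -0.2092  2.037 ]
[ 0.471  -0.1897  0.2382] [0.6062 0.1861 2.62  ]
```

Emit:
move_arm:
  steps:
    - [13,[0,0,0],[0,0,0]]
    - [16,[0,0,0],[0,0,0]]
    - [20,[0,0,0],[0,0,0]]
    - [24,[0,0,0],[0,0,0]]
    - [26,[0,0,0],[0,0,0]]
    - [26,[0,0,0],[0,0,0]]
    - [26,[0,0,0],[0,0,0]]
    - [26,[0,0,0],[0,0,0]]
  squeeze: 5

```text
clock: 15.73
tool_pos: [0.4709, -0.1897, 0.2381]
eef_rot: [-2.048, -2.381, -0.001]
ft_force: [-0.1, 0.5, 0.8]
width: 0.0223
```

```bash
python3 - <<'E'
from st import *
p,r,s=cur();print(p,s["ft_force"],s["width"])
d=robot.camera("side");w=robot.camera("wrist");cv2.imwrite("pics/w10.png",w["color"][:,:,::-1])
crop(d,"d10",340,90,100,100,6)
E
```

```text
[ 0.4709 -0.1897  0.2381] [-0.0674  0.5081  0.7888] 0.02233486671882245
```

View pics/d10.png

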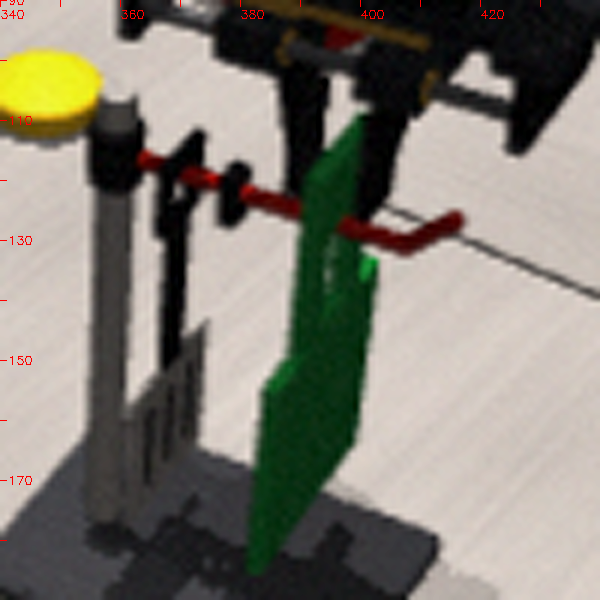

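View pics/w10.png

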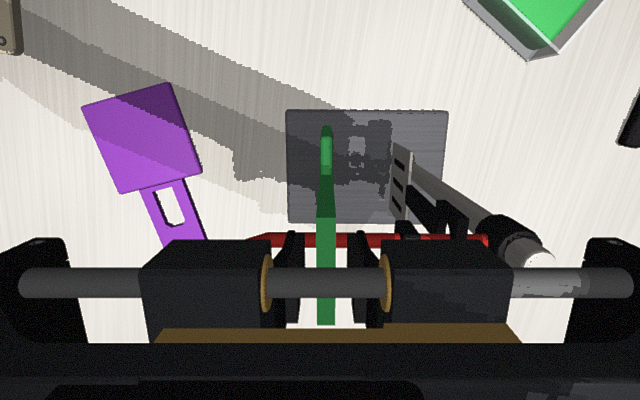

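Released with clearance on both sides and the board hanging on the rod. Retreating straight up.

Emit:
move_arm:
  steps:
    - [26,[0,0,-3],[0,0,0]]
    - [26,[0,0,-5],[0,0,0]]
    - [26,[0,0,-7],[0,0,0]]
    - [26,[0,0,-10],[0,0,0]]
    - [26,[0,0,-15],[0,0,0]]
    - [26,[0,0,-20],[0,0,0]]
    - [26,[0,0,-30],[0,0,0]]
    - [26,[0,0,-30],[0,0,0]]
    - [26,[0,0,-20],[0,0,0]]
    - [26,[0,0,0],[0,0,0]]
    - [26,[0,0,0],[0,0,0]]
    - [26,[0,0,0],[0,0,0]]

```text
clock: 16.83
tool_pos: [0.4708, -0.1898, 0.3779]
eef_rot: [-2.048, -2.381, -0.0]
ft_force: [0.5, -0.4, -0.7]
width: 0.0225
```

```bash
python3 - <<'E'
from st import *
p,r,s=cur();print(p,s["ft_force"],s["width"],s["clock"])
d=robot.camera("side");c=robot.camera("scene");cv2.imwrite("pics/d11.png",d["color"][:,:,::-1]);cv2.imwrite("pics/s11.png",c["color"][:,:,::-1])
crop(d,"d11c",340,70,100,120,5)
E
```

```text
[ 0.4708 -0.1898  0.3779] [ 0.513  -0.3699 -0.7319] 0.022538144364234697 16.8333
```

View pics/d11c.png

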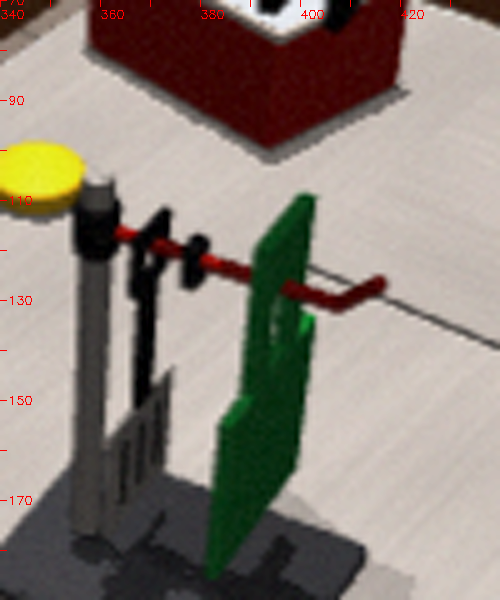

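View pics/s11.png

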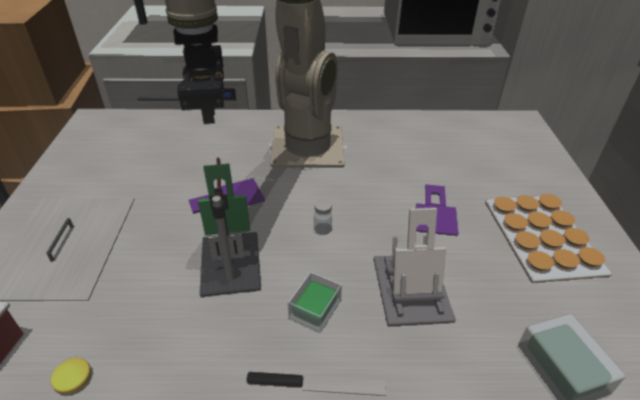

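View pics/d11.png

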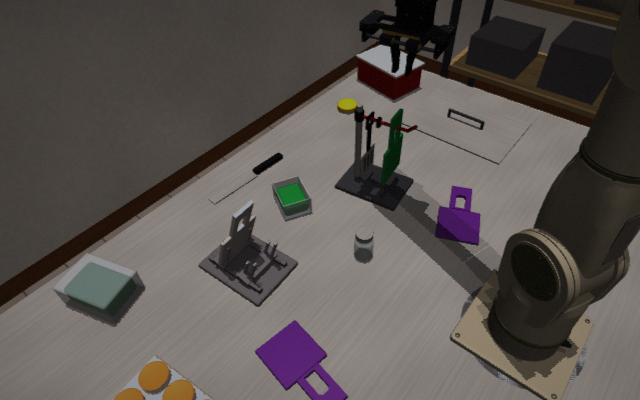

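Emit:
move_arm:
  steps:
    - [26,[0,0,0],[0,0,0]]
    - [26,[0,0,0],[0,0,0]]
    - [26,[0,0,0],[0,0,0]]
    - [26,[0,0,0],[0,0,0]]
    - [26,[0,0,0],[0,0,0]]
    - [26,[0,0,0],[0,0,0]]
    - [26,[0,0,0],[0,0,0]]
    - [26,[0,0,0],[0,0,0]]

```text
clock: 17.6
tool_pos: [0.471, -0.1898, 0.3781]
eef_rot: [-2.048, -2.382, -0.001]
ft_force: [0.5, 0.3, 0.5]
width: 0.0229
```

```bash
python3 - <<'E'
from st import *
a=cv2.imread("pics/d11.png")[:,:,::-1].astype(int)
d=robot.camera("side");D=np.abs(d["color"].astype(int)-a).max(2)
print("changed px in stand region",(D[95:215,325:435]>40).sum(), "rack",(D[190:310,190:310]>40).sum())
print(robot.job_done())
E
```

```text
changed px in stand region 0 rack 0
the job is handed in; nothing more can be done
None
```

The green board is hanging by its slot on the outer half of the red hook, in front of the turner and behind the turned-up tip. I handed the job in at about 17.6 s.

- **Hanging the board:** I drew it out of the rack along its lean, passed the slot over the tip and lowered it in steps of 1 mm and less. I stopped when the wrist force had risen by about 4 N, roughly 2 N more than the board's weight. Contact came with the fingertips at a height of about 0.239 m, which puts the outer rod close to its nominal height. I then opened the fingers and backed straight up.
- **Last checks:** Two side pictures taken about 0.8 s apart showed no movement at the stand or the rack. The turner was still on the inner half of the hook, and by eye the white board, herb tub and shaker were where they started. The gripper was about 140 mm above the height where it let go, with wrist force near zero.
- **Disagreement:** Triangulated heights came out about 6 mm low against known heights, such as the stand plate and post top. I used the given heights and found the final height by touch. No check failed.

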